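Pry the stuck power module off its socket

TASK

The low heat-sink module with the wide overhanging plate is stuck on its socket in the open inverter. Take the flat pry bar, lay it over the round grab rail with its blade tip under the module's plate, and lever the module up until it has come loose by at least 5 mm and stays up, then let go of the bar. Do not touch the module or its socket with the gripper: only the bar may.

Things in the scene. Friction and masses are not known exactly. Their poses are not given: they have to be found in the camera images.
- pry_bar: Loose flat pry bar 260 mm long, about 0.22 kg, near a screwdriver of like length (places may swap). Origin: underside of its black rectangular handle, below the balance point: grip here. x to the blade tip, z up. Handle 28 mm wide (y), 20 thick (z 0 to 20), x -110 to +25 mm. Straight steel blade 22 wide, 5 thick (z 7.5 to 12.5), x +25 to +150.
- pry_tip (a point): Middle of the blade's end edge, 150 mm ahead of the bar's origin, 10 mm above its underside; axes as the bar's. Let go with the blade over the rail and the tip under the plate, the bar is handle-heavy: the handle sinks until the tip bears up on the plate, and it rests so.
- case: Grey inverter pan 250 x 170 x 55 mm (x, y, z), fixed on the bench. Origin: centre of underside; z up. Fulcrum: its grab rail, a round dark steel bar 12 mm thick along the pan's x, -105 to +105 mm, at y = -45 mm, top 95 mm above the bench, on a post at each end. The bench beyond the pan on the rail's side is clear for pushing the handle down.
- socket: Black block 40 x 38 x 52 mm, fixed and square on the pan at its x = +52 or -52, y = +30 mm (a tall heat sink with no overhang is at the other). Origin: centre of underside, 55 mm above the bench. Rail axis at y = -75 mm. On it sits the module: plate 80 x 90 x 6 mm (x, y, z), edge at y = -45, underside at z = 52, 12 mm above the rail's top; 30 mm fins on it.
- power_module (a joint): Rise of the stuck finned module straight up off its socket, m: 0 seated, at most 0.016. It sticks with about 25 N and stays where it is left. With the tip 15 mm under the plate (45 mm past the rail), 5 to 10 N down on the last 50 mm of the handle lifts it; the handle's end can sink to the bench, a rise of about 9 mm.

How it is judged:
On the way, in this order (a step that is already met when the one before it is completed fails the run):
1. the blade tip is under the module's overhanging plate, the module still seated (risen less than 2 mm) (x of pry_tip in the frame of socket between -0.04 and 0.04 m and y of pry_tip in the frame of socket between -0.042 and 0 m and z of pry_tip in the frame of socket between 0.025 and 0.056 m and value of joint power_module below 0.002 m), for 0.1 s.
2. the bar, bearing on the case's grab rail, levers the module up by more than 5 mm (value of joint power_module above 0.005 m and contact force between pry_bar and case above 0.5 N and contact force between pry_bar and socket above 0.5 N), for 0.1 s.
At the end, for the whole second after the job is handed in: The module stands more than 5 mm above its seated position and the bar is let go and at rest (slower than 50 mm/s), wherever it then lies (value of joint power_module above 0.005 m and linear speed of pry_bar below 0.05 m/s); the robot touches nothing.
It fails at once if the gripper or arm touches the module or its socket (more than 2 N) (contact force between any of the fingers, the arm and socket above 2 N).
It also fails if it takes over 64 s, if anything falls off the work surface, if the arm or the gripper's body presses on something with over 40 N, if the wrist force passes 120 N, or if a joint passes its speed limit or range.

ROBOT

A 6-joint arm with a two-finger parallel gripper is mounted at the origin on the work surface. World frame = base frame: x ahead of the robot, y to its left, z up, the work surface at z = 0. Lengths are in m, angles in rad, forces in N, time in s.
With the tool pointing down it reaches from about 0.35 to 0.725 m from the base axis. Payload 6 kg.
Tool frame: the origin (TCP) lies midway between the tips of the shut fingers; the grasp point (between the pads) lies 19 mm behind it (arm.tcp_to_grasp is the distance from the TCP to the grasp point, in m); z points along the fingers, y is the line along which they close (so a half turn about z gives the same grasp; the last joint's range is limited). The gripper opens to 85 mm and grips with 20 to 120 N. Pads are 22 mm wide; open, the fingers measure 114 mm over their backs; the gripper's body (76 mm by 85 mm) begins 54 mm behind the grasp point. The pads swing forward as they close: fully open they stand 13 mm farther back than shut.
Start: joints at [-0.964, 0.04, 0.085, 0, -1.615, -0.334], TCP at [0.162, -0.578, 0.231] pointing down, gripper open.
Joint ranges: [-2.56, 2.56], [-1.29, 2.01], [-1.08, 1.49], [-3.29, 1.98], [-2.81, -0.18], [-2.99, 2.99]. Speed limits (rad/s): [2.57, 2.57, 3.01, 3.14, 3.14, 3.14].

INTERFACE

Orientations are given as a unit quaternion [x, y, z, w].
In Python, from station import arm gives the robot as it stands.
- The arm moves only by the shell command python3 -m jog 'ROWS' [OPENING] [FORCE]. ROWS is JSON, a list of rows, each a list of 6 numbers: the shift along the tool's x, y, z in m, then the turn, a rotation vector about the tool's x, y, z in degrees. In form: [[dx, dy, dz, ax, ay, az], ...]. A call has 1 to 20 rows; each row is the pose to reach, as a shift and turn from the pose commanded when the call began, along the tool's axes at that moment; what a row does not reach only later rows make up. A row lasts 1/8 s, in which the tool goes at most 62.5 mm and 10.7 degrees, less where a joint would pass 70% of its speed; a pose out of reach is approached as far as the arm can. A call with a gripper value outside its range is refused whole. OPENING is the finger opening in m, from 0 to 0.0854, set as the call begins (- or left out, the last holds). The fingers move at their own pace and stop on an object; FORCE is the grip in N (left out, the last holds). Time passes only in rows, so rows that repeat a pose let the fingers close. It gives the time, the measured TCP pose, the force, the opening and the grip force at its end, in the units of the state.
- arm.sense(): the state, without advancing time (a new reading comes with each control period).
- arm.grab_frame(name): name is "side" or "top" or "wrist"; returns a dict with "pixels" (480x640x3 uint8, red, green, blue), "fx", "fy", "cx", "cy" (pixels), "R" (3x3) and "t" (3): a world point X has camera coordinates R X + t; the wrist camera has in their place "T_tool_cam" (4x4, takes a point from camera to tool coordinates, whose origin is the TCP and whose axes are the flange's). Camera axes: x right, y down, z forward; pixel columns grow to the right and rows downward; lengths in m; the calibration is good to about 2 mm. A picture is of the moment at which its call begins: read the wrist's pose just before it. There is no depth.
- arm.hand_in(): hands the job in; it is judged then, once.
The state is a dict: "clock": time; "joints": joint angles; "qvel": joint speeds; "effort": joint torques, N m; "tcp_pos": TCP position; "tcp_rot": TCP orientation; "force": force on the tool from outside, world axes, zero at the start; "torque": the same for the moment, N m; "finger_gap": finger opening in m; "grasp_force": force on a finger pad.
Only numpy, scipy, OpenCV 4.12 (cv2) and the standard library are available. Lean on these libraries where they do the work, as an engineer would, in place of code of your own. Each camera call takes 0.05 s, during which the arm holds its last target. There are 200 camera calls.

## Working session

There is one attempt and no reset: what is moved stays moved. The work goes in short steps, Python scripts to look and compute and a shell command to move; the robot and the scene stay as the last step left them, time stands still between calls to the robot, and variables do not carry over. Pictures are saved under pics/ and viewed, at most 10 in all, crops included, and the job is handed in when it is done.

```bash
mkdir -p pics; ls
python3 - <<'E'
from station import arm
import cv2
s=arm.sense(); print(s['tcp_pos'],s['tcp_rot'],s['clock'])
for n in('top','side'):
    f=arm.grab_frame(n); cv2.imwrite(f'pics/{n}1.png',f['pixels'][:,:,::-1]); print(n,f['fx'],f['cx'],f['cy'],f['R'],f['t'])
f=arm.grab_frame('wrist');print(f['T_tool_cam'],f['fx'])
E
```

```text
pics
[ 0.1616449  -0.57747271  0.23026736] [-1.35970408e-01  9.90712514e-01  8.57268501e-04 -1.65310177e-04] 0.0
top 438.3972104978823 318.73984938438156 243.39673115524897 [[-0.01452935 -0.99981279  0.0127781 ]
 [-0.98037704  0.01173194 -0.19678217]
 [ 0.19659542 -0.01538648 -0.98036396]] [-0.08061703  0.58953607  0.70480931]
side 467.1616004917663 328.4286641277957 235.0324939988302 [[-0.97760385 -0.21034187 -0.00685587]
 [-0.14033136  0.6758017  -0.72360153]
 [ 0.1568369  -0.70643355 -0.69018391]] [0.56021624 0.16763905 0.71849466]
[[-9.62803701e-04 -9.60870752e-01 -2.76995436e-01  6.97769082e-02]
 [ 9.99999521e-01 -9.73352885e-04 -9.94129060e-05  1.15727346e-04]
 [-1.74091353e-04 -2.76995399e-01  9.60871229e-01 -1.41261121e-01]
 [ 0.00000000e+00  0.00000000e+00  0.00000000e+00  1.00000000e+00]] 381.1788518476114
```

View pics/top1.png

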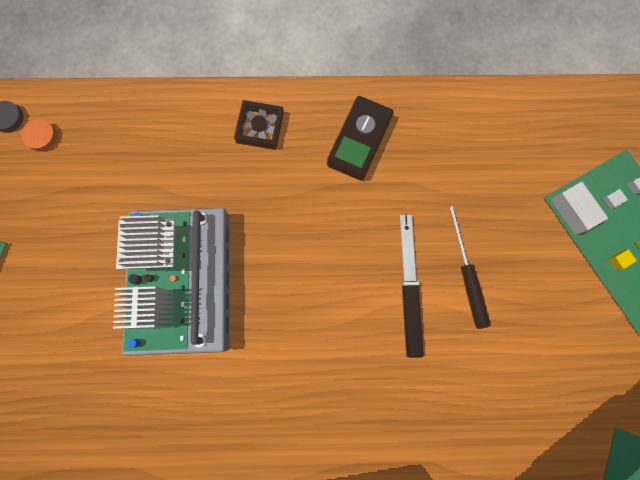

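View pics/side1.png

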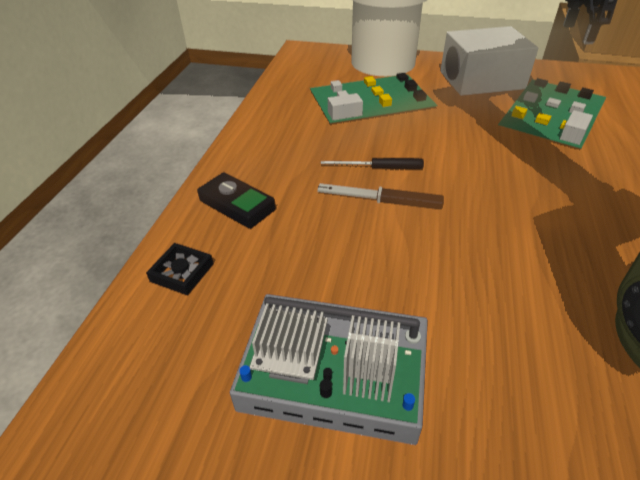

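The top view shows the pan at (125–228, 208–355) with its rail on the right (world −y), the pry bar at (405–423, 215–357), and the screwdriver to the right of it. In the side view the left heat sink, at far x, has the overhanging plate. I'll enlarge both areas.

Run:
```python
import cv2,numpy as np
t=cv2.imread('pics/top1.png'); s=cv2.imread('pics/side1.png')
a=cv2.resize(t[200:362,105:240],None,fx=3.6,fy=3.6,interpolation=cv2.INTER_CUBIC)
b=cv2.resize(t[200:362,385:440],None,fx=3.6,fy=3.6,interpolation=cv2.INTER_CUBIC)
o=np.hstack([a,b])
for k in range(0,162,20): cv2.putText(o,str(200+k),(a.shape[1]-30,int(k*3.6)+4),0,.35,(255,255,255),1); cv2.line(o,(a.shape[1]-8,int(k*3.6)),(a.shape[1]+4,int(k*3.6)),(255,255,255),1)
for k in range(0,135,20): cv2.line(o,(int(k*3.6),0),(int(k*3.6),8),(255,255,255),1); cv2.putText(o,str(105+k),(int(k*3.6),18),0,.35,(255,255,255),1)
for k in range(0,55,10): x=a.shape[1]+int(k*3.6);cv2.line(o,(x,0),(x,8),(255,255,255),1); cv2.putText(o,str(385+k),(x,18),0,.35,(255,255,255),1)
print(o.shape);cv2.imwrite('pics/c1.png',o)
c=cv2.resize(s[285:445,225:435],None,fx=3.7,fy=3.7,interpolation=cv2.INTER_CUBIC)
for k in range(0,210,20): cv2.line(c,(int(k*3.7),0),(int(k*3.7),8),(255,255,255),1); cv2.putText(c,str(225+k),(int(k*3.7),18),0,.35,(255,255,255),1)
for k in range(0,160,20): cv2.line(c,(0,int(k*3.7)),(8,int(k*3.7)),(255,255,255),1); cv2.putText(c,str(285+k),(10,int(k*3.7)+4),0,.35,(255,255,255),1)
cv2.imwrite('pics/c2.png',c)
```

```text
(583, 684, 3)
```

View pics/c1.png

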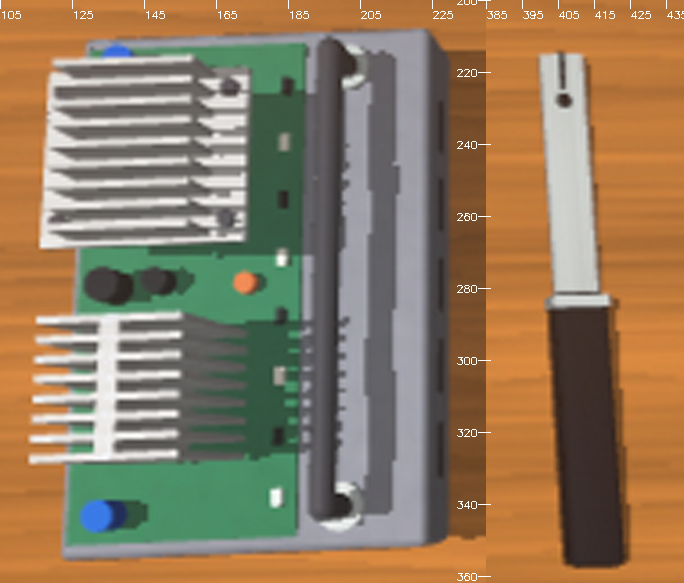

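View pics/c2.png

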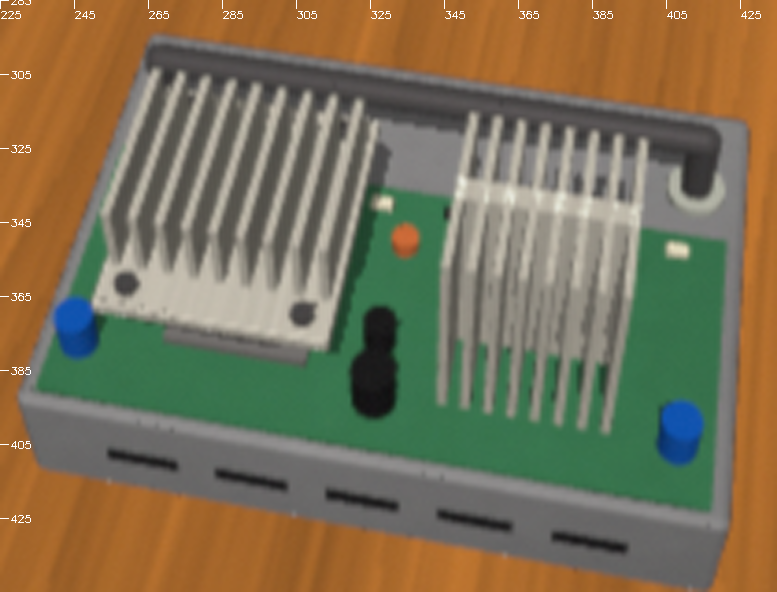

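```bash
cat > h.py <<'E'
from station import arm
import numpy as np
from scipy.spatial.transform import Rotation as Ro
def back(f,u,v,z,R=None,t=None):
    R=np.array(f['R']);t=np.array(f['t'])
    d=R.T@np.array([(u-f['cx'])/f['fx'],(v-f['cy'])/f['fy'],1]);c=-R.T@t
    return c+d*(z-c[2])/d[2]
def proj(f,X):
    p=np.array(f['R'])@X+f['t'];return f['fx']*p[0]/p[2]+f['cx'],f['fy']*p[1]/p[2]+f['cy']
def wrist():
    s=arm.sense();f=arm.grab_frame('wrist');T=np.array(f['T_tool_cam'])
    R=Ro.from_quat(s['tcp_rot']).as_matrix()
    Rwc=R@T[:3,:3];c=R@T[:3,3]+s['tcp_pos'];f['R']=Rwc.T;f['t']=-Rwc.T@c;return f
E
python3 - <<'E'
from h import *
f=arm.grab_frame('top');g=arm.grab_frame('side')
for n,u,v,z in [('plTR',173.9,218.9,.113),('plBR',173.3,266.7,.113),('plBL',116.1,268.6,.113),('plTL',118.9,220,.113),('railT',196.9,211.7,.092),('railB',194.4,343.9,.092),
('panTR',224.4,208.3,.055),('panBR',223.6,351.7,.055),('panBL',122.5,355,.055),('panTL',129.4,211.7,.055),('tip',406.1,215,.0125),('collar',411.7,283,.02),('end',415.3,356.7,.02)]:
    print(n,back(f,u,v,z).round(4))
for n,u,v,z in [('plBL side',250,366.5,.113),('plBR side',313.8,379.5,.113),('panNL',230.5,392,.055),('panNR',421,427,.055),('panFR',427,317.5,.055),('tip',318.5,188,.0125),('end',442,202,.02)]:
    print(n,back(g,u,v,z).round(4))
E
```

```text
plTR [0.6211 0.1477 0.113 ]
plBR [0.5425 0.1447 0.113 ]
plBL [0.5406 0.235  0.113 ]
plTL [0.6203 0.2366 0.113 ]
railT [0.6387 0.1165 0.092 ]
railB [0.4215 0.1118 0.092 ]
panTR [0.6548 0.0781 0.055 ]
panBR [0.4073 0.0726 0.055 ]
panBL [0.4045 0.2396 0.055 ]
panTL [0.6504 0.2454 0.055 ]
tip [ 0.6502 -0.2542  0.0125]
collar [ 0.5213 -0.2558  0.02  ]
end [ 0.3923 -0.2549  0.02  ]
plBL side [0.6187 0.2384 0.113 ]
plBR side [0.5386 0.2392 0.113 ]
panNL [0.6496 0.2477 0.055 ]
panNR [0.4044 0.2429 0.055 ]
panFR [0.4072 0.0758 0.055 ]
tip [ 0.6476 -0.2471  0.0125]
end [ 0.392  -0.2434  0.02  ]
```

```bash
python3 -m jog '[[-0.414,0.223,0.06,0,0,15.6],[-0.414,0.223,0.06,0,0,15.6],[-0.414,0.223,0.06,0,0,15.6],[-0.414,0.223,0.06,0,0,15.6],[-0.414,0.223,0.06,0,0,15.6],[-0.414,0.223,0.06,0,0,15.6],[-0.414,0.223,0.06,0,0,15.6],[-0.414,0.223,0.06,0,0,15.6],[-0.414,0.223,0.06,0,0,15.6],[-0.414,0.223,0.06,0,0,15.6],[-0.414,0.223,0.06,0,0,15.6],[-0.414,0.223,0.06,0,0,15.6]]' 0.06 60
python3 - <<'E'
from h import *
import cv2
f=wrist(); s=arm.sense(); print(Ro.from_quat(s['tcp_rot']).as_matrix().round(4),s['tcp_pos'])
I=f['pixels'][:,:,::-1].copy()
for X in [(.5,-.251,.02),(.525,-.251,.02),(.65,-.251,.0125),(.39,-.25,.02)]:
    print(X,np.round(proj(f,np.array(X)),1))
np.savez('w.npz',R=f['R'],t=f['t'],fx=f['fx'],fy=f['fy'],cx=f['cx'],cy=f['cy'])
for k in range(0,640,40): cv2.putText(I,str(k),(k,10),0,.35,(255,255,255),1); cv2.line(I,(k,12),(k,18),(255,255,255),1)
for k in range(40,480,40): cv2.putText(I,str(k),(0,k+4),0,.35,(255,255,255),1)
cv2.imwrite('pics/w1.png',I)
E
```

```text
clock: 1.75
tcp_pos: [0.4998, -0.2522, 0.1716]
tcp_rot: [0.0, 1.0, -0.0, 0.0]
force: [0.3, -0.6, 0.2]
finger_gap: 0.0602
grasp_force: 0.0
[[-1.e+00  6.e-04  4.e-04]
 [ 6.e-04  1.e+00  0.e+00]
 [-4.e-04  0.e+00 -1.e+00]] [ 0.49989072 -0.2520963   0.17152514]
(0.5, -0.251, 0.02) [322.9 218.8]
(0.525, -0.251, 0.02) [322.9 249. ]
(0.65, -0.251, 0.0125) [323.  376.1]
(0.39, -0.25, 0.02) [324.1  67.8]
```

View pics/w1.png

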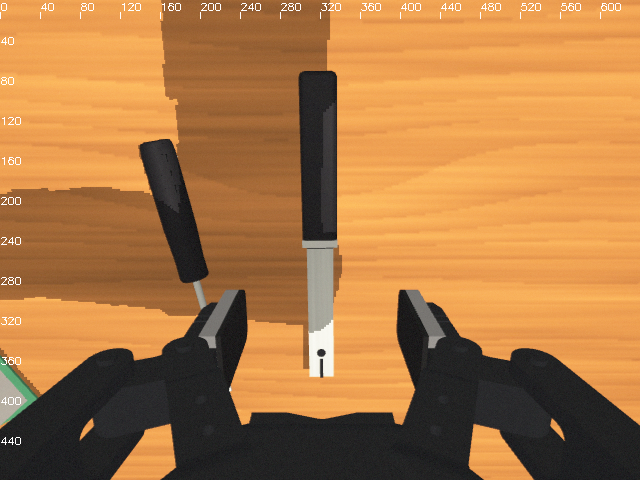

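The wrist view shows the bar with its handle end at (317,71), collar at (320,244) and tip at (321,377). That puts its origin near (0.5015, −0.2535) with a yaw of about +0.6°. I'll descend and grip.

```bash
python3 -m jog '[[-0.0015,-0.0014,0.05,0,0,-0.6],[-0.0015,-0.0014,0.10,0,0,-0.6],[-0.0015,-0.0014,0.14,0,0,-0.6],[-0.0015,-0.0014,0.16,0,0,-0.6],[-0.0015,-0.0014,0.168,0,0,-0.6],[-0.0015,-0.0014,0.168,0,0,-0.6],[-0.0015,-0.0014,0.168,0,0,-0.6]]' 0.06 60 && python3 -m jog '[[0,0,0,0,0,0],[0,0,0,0,0,0],[0,0,0,0,0,0],[0,0,0,0,0,0],[0,0,0,0,0,0],[0,0,0,0,0,0]]' 0.01 80
```

```text
clock: 2.68
tcp_pos: [0.5026, -0.2532, 0.0047]
tcp_rot: [-0.006, 1.0, -0.0, 0.001]
force: [0.4, 0.7, -0.2]
finger_gap: 0.0597
grasp_force: 0.0
clock: 3.42
tcp_pos: [0.5024, -0.2531, 0.0045]
tcp_rot: [-0.006, 1.0, -0.0, 0.001]
force: [-1.0, 1.2, 6.3]
finger_gap: 0.026
grasp_force: 81.7
```

```bash
python3 -m jog '[[0,0,-0.03,0,0,0],[0,0,-0.08,0,0,0],[0,0,-0.13,0,0,0],[-0.01,0.03,-0.155,0,0,-10],[-0.02,0.05,-0.155,0,0,-20],[-0.03,0.07,-0.155,0,0,-30],[-0.04,0.09,-0.155,0,0,-40],[-0.05,0.11,-0.155,0,0,-50],[-0.06,0.13,-0.155,0,0,-60],[-0.07,0.15,-0.155,0,0,-70],[-0.08,0.17,-0.155,0,0,-80],[-0.0856,0.192,-0.155,0,0,-90.65],[-0.0856,0.192,-0.155,0,0,-90.65],[-0.0856,0.192,-0.155,0,0,-90.65],[-0.0856,0.192,-0.155,0,0,-90.65],[-0.0856,0.192,-0.155,0,0,-90.65],[-0.0856,0.192,-0.155,0,0,-90.65]]'
python3 - <<'E'
from h import *
import cv2
f=wrist(); s=arm.sense(); print(Ro.from_quat(s['tcp_rot']).as_matrix().round(4),s['tcp_pos'])
I=f['pixels'][:,:,::-1].copy()
o=s['tcp_pos'].copy() if hasattr(s['tcp_pos'],'copy') else np.array(s['tcp_pos']); R=Ro.from_quat(s['tcp_rot']).as_matrix()
def m(X,c):
    u,v=proj(f,np.array(X)); cv2.drawMarker(I,(int(round(u)),int(round(v))),c,cv2.MARKER_CROSS,10,1)
for l,z in((.15,.0125),(-.11,.02)): m(o-R[:,0]*l+[0,0,z-.0045],(0,0,255))
P=np.array([.529,.160,0]);a=np.radians(1.25);ex=np.array([np.cos(a),np.sin(a),0]);ey=np.array([-np.sin(a),np.cos(a),0])
for x,y,z in((12,-15,113),(92,-15,113),(-105,-45,95),(105,-45,95),(-125,-85,55),(125,-85,55),(92,75,113),(12,75,113)): m(P+ex*x/1e3+ey*y/1e3+[0,0,z/1e3],(0,255,255))
cv2.imwrite('pics/w2.png',I)
g=arm.grab_frame('side'); J=g['pixels'][:,:,::-1].copy(); cv2.imwrite('pics/s2.png',J)
E
```

```text
clock: 5.55
tcp_pos: [0.5852, -0.0603, 0.1583]
tcp_rot: [0.715, -0.699, -0.0, -0.0]
force: [-0.2, -0.8, -2.2]
finger_gap: 0.0257
grasp_force: 80.7
[[ 2.170e-02 -9.998e-01  1.000e-04]
 [-9.998e-01 -2.170e-02  2.000e-04]
 [-2.000e-04 -1.000e-04 -1.000e+00]] [ 0.58523312 -0.06019095  0.15835373]
```

View pics/w2.png

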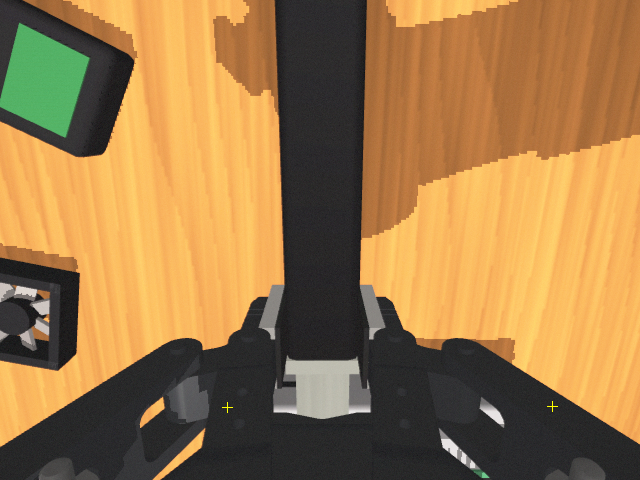

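The wrist camera shows the bar straight in the grip but not the pan. I'll come down to working height short of the plate and check from the fixed cameras.

```bash
python3 -m jog '[[0,0,0.03,0,0,0],[0,0,0.055,0,0,0],[0,0,0.063,0,0,0],[0,0,0.063,0,0,0],[-0.02,0,0.063,0,0,0],[-0.035,0,0.063,0,0,0],[-0.035,0,0.063,0,0,0],[-0.035,0,0.063,0,0,0]]'
cat > ov.py <<'E'
from h import *
import cv2,sys
s=arm.sense();o=np.array(s['tcp_pos']);R=Ro.from_quat(s['tcp_rot']).as_matrix();print(o,R.round(3)[0])
P=np.array([.529,.160,0]);a=np.radians(1.25);ex=np.array([np.cos(a),np.sin(a),0]);ey=np.array([-np.sin(a),np.cos(a),0])
out=[]
for n,(x0,y0,w,h),k in(('top',(110,195,150,110),3.8),('side',(235,260,170,125),3.6)):
    g=arm.grab_frame(n);J=cv2.resize(g['pixels'][y0:y0+h,x0:x0+w,::-1],None,fx=k,fy=k,interpolation=cv2.INTER_CUBIC)
    def m(X,c):
        u,v=proj(g,X);cv2.drawMarker(J,(int((u-x0+.5)*k),int((v-y0+.5)*k)),c,cv2.MARKER_CROSS,9,1)
    for y in(-.011,.011): m(o-R[:,0]*.15+R[:,1]*y-R[:,2]*(.0125-.0045),(0,0,255))
    for x,y,z in((12,-15,113),(92,-15,113),(92,75,113),(12,75,113),(52,-45,95),(0,-45,95)): m(P+ex*x/1e3+ey*y/1e3+[0,0,z/1e3],(0,255,255))
    cv2.putText(J,f'{n} {x0},{y0} x{k}',(5,15),0,.4,(255,255,255),1)
    out.append(J)
W=max(i.shape[1] for i in out)
O=np.vstack([cv2.copyMakeBorder(i,0,0,0,W-i.shape[1],0) for i in out]);q=min(1,600/O.shape[0]);
cv2.imwrite(sys.argv[1],out[0]);cv2.imwrite(sys.argv[2],out[1])
h=600
O=np.hstack([cv2.resize(i,(400,int(i.shape[0]*400/i.shape[1])))[:290] if 0 else i for i in out[:1]])
E
python3 ov.py pics/t3.png pics/s3.png
```

```text
clock: 6.65
tcp_pos: [0.5846, -0.0245, 0.0957]
tcp_rot: [0.715, -0.699, 0.0, -0.0]
force: [0.3, 0.3, -1.9]
finger_gap: 0.0259
grasp_force: 80.7
[ 0.5845969  -0.02454674  0.09565041] [ 0.023 -1.     0.   ]
```

View pics/t3.png

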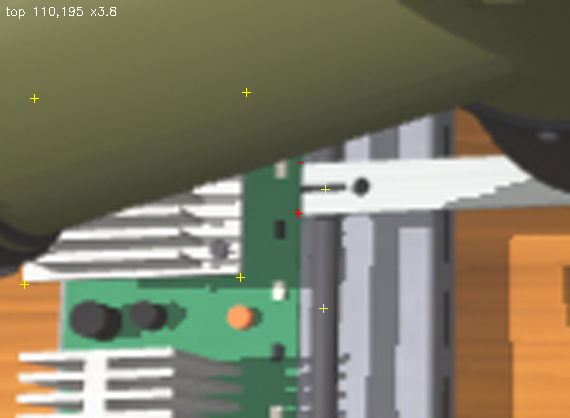

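View pics/s3.png

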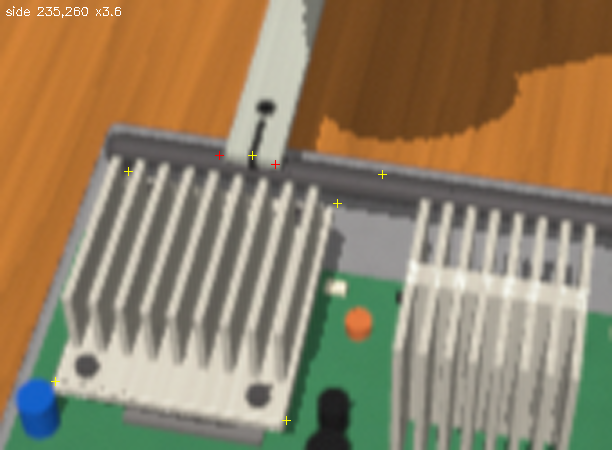

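The top view has the tip edge at crop (301, 165–215), just past the rail and 3 px from the prediction. The plate and rail overlays agree with the picture, so I'll insert.

```bash
python3 -m jog '[[-0.01,0,0,0,0,0],[-0.02,0,0,0,0,0],[-0.03,0,0,0,0,0],[-0.037,0,0,0,0,0],[-0.037,0,0,0,0,0],[-0.037,0,0,0,0,0]]'; python3 -c "
from station import arm
s=arm.sense();print(s['tcp_pos'],s['force'],s['torque'])"
```

```text
clock: 7.5
tcp_pos: [0.5836, 0.012, 0.0953]
tcp_rot: [0.715, -0.699, -0.0, 0.0]
force: [0.2, -0.5, -2.1]
finger_gap: 0.0258
grasp_force: 80.7
[0.58364695 0.01196513 0.09531164] [ 0.20528219 -0.47139768 -2.07888542] [-0.00620394  0.0152146  -0.03310045]
```

```bash
python3 -m jog '[[0,0,0.003,0,0,0],[0,0,0.007,0,-2,0],[0,0,0.0106,0,-4,0],[-0.0003,0,0.0142,0,-6,0],[-0.0006,0,0.0178,0,-8,0],[-0.001,0,0.0214,0,-10,0],[-0.0017,0,0.025,0,-12,0],[-0.0017,0,0.025,0,-12,0],[-0.0017,0,0.025,0,-12,0]]'; python3 -c "
from station import arm
s=arm.sense();print(s['tcp_pos'],s['force'],s['torque'])"
```

```text
clock: 8.62
tcp_pos: [0.5839, 0.0136, 0.0711]
tcp_rot: [0.711, -0.695, -0.074, -0.073]
force: [-2.5, -0.8, 4.8]
finger_gap: 0.0259
grasp_force: 81.5
[0.58390305 0.01356201 0.07105264] [-2.49670996 -0.81734368  4.83247478] [-0.53733539  0.67000187  0.27157363]
```

```bash
python3 -m jog '[[-0.0001,0,0.0036,0,-2,0],[-0.0003,0,0.0072,0,-4,0],[-0.0005,0,0.0109,0,-6,0],[-0.0008,0,0.0145,0,-8,0],[-0.0011,0,0.0181,0,-10,0],[-0.0011,0,0.0181,0,-10,0],[-0.0011,0,0.0181,0,-10,0],[-0.0011,0,0.0181,0,-10,0]]'
python3 - <<'E'
from h import *
import cv2
s=arm.sense();print(s['tcp_pos'],s['force'],s['torque'])
g=arm.grab_frame('side');cv2.imwrite('pics/s4.png',cv2.resize(g['pixels'][230:400,235:440,::-1],None,fx=3.5,fy=3.5,interpolation=cv2.INTER_CUBIC))
E
```

```text
clock: 9.62
tcp_pos: [0.5839, 0.0192, 0.0534]
tcp_rot: [0.702, -0.686, -0.136, -0.134]
force: [-1.5, 2.4, 4.7]
finger_gap: 0.0258
grasp_force: 81.5
[0.58387907 0.01916575 0.05344628] [-1.46568624  2.40754062  4.66315965] [0.1042735  0.46012203 0.37457153]
```

View pics/s4.png

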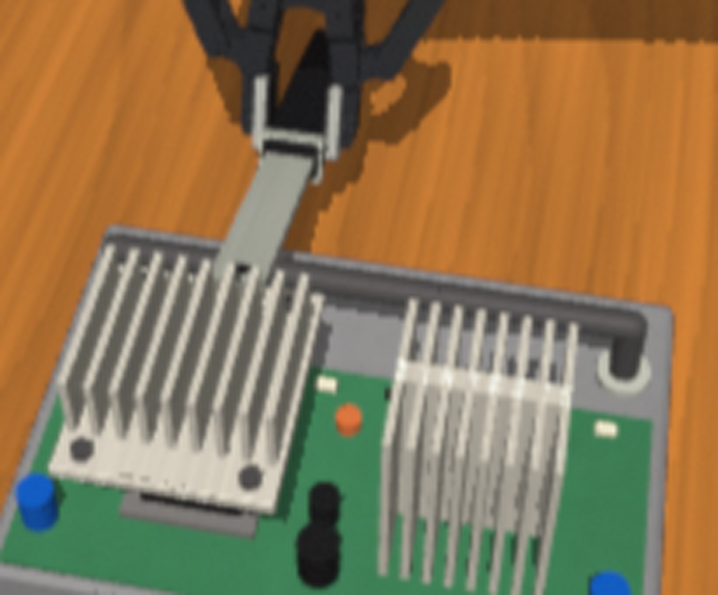

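A gap now shows between plate and socket. I'll measure the rise by tracking against the first side picture.

```bash
cat > rise.py <<'E'
from h import *
import cv2
a=cv2.imread('pics/side1.png',0);g=arm.grab_frame('side');b=cv2.cvtColor(g['pixels'],cv2.COLOR_RGB2GRAY)
def lk(p):
    p=np.float32(p).reshape(-1,1,2);q,st,_=cv2.calcOpticalFlowPyrLK(a,b,p,None,winSize=(9,9),maxLevel=1);return (q-p)[:,0]
P=[(250,366.5),(313.8,379.5),(258.5,362),(306.5,370.5),(313,365)]
Q=[(245,370),(334,350),(421,427),(407,345)]
print('static',lk(Q).round(2).tolist());d=lk(P);print('mod',d.round(2).tolist())
X=back(g,282,372,.113);u=(np.array(proj(g,X+[0,0,.005]))-proj(g,X))/5;print('px/mm',u,'rise mm',(d@u/(u@u)).round(2))
E
python3 rise.py
```

```text
static [[1.4700000286102295, -0.30000001192092896], [-0.029999999329447746, 0.3499999940395355], [-8.34000015258789, -0.75], [-63.59000015258789, 5.420000076293945]]
mod [[-1.4600000381469727, -2.630000114440918], [0.07999999821186066, -2.9700000286102295], [-0.7400000095367432, -3.2699999809265137], [-0.25, -3.380000114440918], [-0.12999999523162842, -2.859999895095825]]
px/mm [-0.06294137 -0.43483292] rise mm [6.4  6.66 7.6  7.69 6.48]
```

```bash
python3 -m jog '[[0,0,0.0015,0,-0.8,0],[0,0,0.003,0,-1.6,0],[0,0,0.0035,0,-1.6,0],[0,0,0.0035,0,-1.6,0],[0,0,0.0035,0,-1.6,0]]'; python3 rise.py
```

```text
clock: 10.35
tcp_pos: [0.5839, 0.0204, 0.0507]
tcp_rot: [0.7, -0.684, -0.146, -0.144]
force: [-2.9, 3.2, 6.9]
finger_gap: 0.0262
grasp_force: 81.8
static [[1.9600000381469727, -0.6299999952316284], [-0.009999999776482582, 0.33000001311302185], [-7.730000019073486, -0.6600000262260437], [-65.86000061035156, 4.570000171661377]]
mod [[-1.399999976158142, -3.0899999141693115], [0.05999999865889549, -3.2200000286102295], [-0.7799999713897705, -3.640000104904175], [-0.3100000023841858, -3.809999942779541], [-0.20999999344348907, -3.2100000381469727]]
px/mm [-0.06294137 -0.43483292] rise mm [7.41 7.23 8.46 8.67 7.3 ]
```

About 8 mm. I'll release and back off along the tool axis.

```bash
python3 -m jog '[[0,0,0,0,0,0],[0,0,0,0,0,0],[0,0,0,0,0,0],[0,0,0,0,0,0],[0,0,0,0,0,0]]' 0.06 && python3 -m jog '[[0,0,-0.02,0,0,0],[0,0,-0.05,0,0,0],[0,0,-0.09,0,0,0],[0,0,-0.13,0,0,0],[0,0,-0.13,0,0,0],[0,0,-0.13,0,0,0],[0,0,-0.13,0,0,0],[0,0,-0.13,0,0,0]]'; python3 rise.py; python3 -c "
from h import *
import cv2
g=arm.grab_frame('side');cv2.imwrite('pics/s5.png',g['pixels'][120:440,200:520,::-1])"
```

```text
clock: 11.02
tcp_pos: [0.5835, 0.0198, 0.0494]
tcp_rot: [0.7, -0.684, -0.146, -0.143]
force: [0.7, -0.8, 0.4]
finger_gap: 0.0603
grasp_force: 0.0
clock: 12.02
tcp_pos: [0.5843, -0.0319, 0.1679]
tcp_rot: [0.7, -0.684, -0.147, -0.142]
force: [0.0, 0.1, -0.7]
finger_gap: 0.0598
grasp_force: 0.0
static [[1.7200000286102295, -0.8299999833106995], [-0.0, 0.23999999463558197], [0.019999999552965164, 0.3100000023841858], [-1.690000057220459, 0.05000000074505806]]
mod [[-1.2400000095367432, -3.2100000381469727], [0.03999999910593033, -3.369999885559082], [-0.7900000214576721, -3.630000114440918], [-0.30000001192092896, -3.759999990463257], [-0.25, -3.200000047683716]]
px/mm [-0.06294137 -0.43483292] rise mm [7.64 7.57 8.44 8.56 7.29]
```

View pics/s5.png

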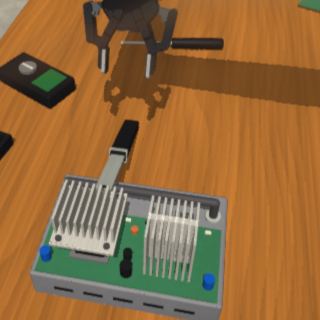

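The module is still up about 8 mm, the bar rests over the rail, and the gripper is clear. I'll hand in.

```bash
python3 -c "
from station import arm
print(arm.hand_in())"
```

```text
the job is handed in; nothing more can be done
None
```

The job is handed in: the bar levered the module up about 8 mm, measured from the side camera, and it stayed up after I let go of the bar, which now rests over the rail with the gripper clear; the hand-in gave no verdict.

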